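# Secure the whetstone in its holder

### The job

The whetstone is sticking out of its wooden holder on the bench. Push it fully home in the channel and swing the red keeper bar shut across the channel's mouth until it clicks past the spring ball and stays shut. Leave the other things on the bench where they are.

Things in the scene. Friction and masses are not known exactly. Their poses are not given: they have to be found in the camera images.
- stone_holder: Pale wood board fixed to the bench, 106 (x) x 10 thick, y -106 to +90 mm. Origin: its underside, mid-channel, z up. The channel runs along y on the board's top (z 10): aluminium rails with inner faces at x +-28.5, y -69 to +71, top z 22; end stop face at y +75.5; mouth open towards -y. Keeper pivot at x -43, y -87.
- catch_ball (a point): Centre of the spring-loaded polished steel ball, 18 mm across, at x 42, y -99, z 12 mm in the holder's frame. Its cap sticks up to z 21 out of an aluminium catch block (x 31 to 53, y -106 to -70, top z 17) across the mouth from the pivot. The passing bar pushes it down.
- whetstone: Loose whetstone, pale grey over brown, 52 (x) x 150 (y) x 25 (z) mm, about 0.35 kg; origin under its centre. It lies along the channel, sticking out at the mouth. Fully home on the end stop its origin is at (0, 0, 10) mm in the holder's frame, its outer end at y -75, 5 mm short of the shut bar. Slides with 2 to 3 N of friction.
- keeper (a joint): Angle (rad) of the red keeper bar on its upright pivot: 0 = shut on a hard stop, along the holder's +x; grows clockwise from above: 1.57 = along the holder's -y; limit 2.1. It stays where left (under 1 N moves it). Below about 0.3 its end rides over the spring ball (takes about 5 N at 68 mm); below about 0.03 the ball rises behind it, pushes it to 0 and holds it.
- keeper_hinge (a point): Point on the keeper bar's pivot axis, at mid-height of the bar (25 mm above the bench). The bar is 14 mm wide, 14 mm tall (18 to 32 mm above the bench) and reaches 103 mm from the pivot; its pivot screw's head reaches 36 mm.
- keeper_push (a point): Point on the bar's outer long face (push here to shut it; it faces the holder's -y when shut), 68 mm from the pivot along the bar and 7 mm off its centre line, 25 mm above the bench. Moves with the bar.
- cork_block: Loose brown sanding block, 50 x 90 x 28 mm, origin under its centre. Bystander.
- tape_roll: Loose roll of purple tape, 68 mm across, 18 mm high, origin under its centre. Bystander.

How it is judged (in metres and radians):
At the end, for the whole second after the job is handed in: The keeper bar stands within 0.035 rad of fully shut (held by the ball), and the whetstone lies at rest, flat on the channel's floor, within 8 mm of fully home (value of joint keeper below 0.035 rad and y of whetstone in the frame of stone_holder between -0.008 and 0.004 m and x of whetstone in the frame of stone_holder between -0.006 and 0.006 m and z of whetstone in the frame of stone_holder below 0.014 m and angle between whetstone's own z axis and vertical below 0.1 rad and linear speed of whetstone below 0.02 m/s); the robot touches nothing.
It fails at once if the sanding block or the tape roll is shifted by more than 30 mm (distance of any of cork_block, tape_roll from where it was at the start of the episode above 0.03 m).
It also fails if it takes over 38 s, if anything falls off the work surface, if the arm or the gripper's body presses on something with over 40 N, if the wrist force passes 120 N, or if a joint passes its speed limit or range.

### The arm

A 6-joint arm with a two-finger parallel gripper is mounted at the origin on the work surface; the furniture and walls round the work are solid. World frame = base frame: x ahead of the robot, y to its left, z up, the work surface at z = 0. Lengths are in mm, angles in rad, forces in N, time in s.
With the tool pointing down it reaches from about 275 to 750 mm from the base axis. Payload 10.2 kg.
Tool frame: the origin (TCP) lies midway between the tips of the shut fingers; the grasp point (between the pads) lies 19 mm behind it (hold_point_z is the distance from the TCP to the grasp point, in mm); z points along the fingers, x is the direction in which the jaws open and shut, and the axes are right-handed (so a half turn about z gives the same grasp; the last joint's range is limited). The gripper opens to 85 mm and grips with 20 to 120 N. Pads are 22 mm wide; open, the fingers measure 114 mm over their backs; the gripper's body (76 mm by 85 mm) begins 54 mm behind the grasp point. The pads swing forward as they close: fully open they stand 13 mm farther back than shut.
Start: joints at [-1.463, 0.313, 1.498, -0, 1.331, -0.223], TCP at [170.507, -496.547, 231.294] pointing down, gripper open.
Joint ranges: [-2.94, 2.94], [-0.97, 2.17], [0.19, 2.56], [-1.23, 4.37], [0.02, 3.11], [-2.88, 2.88]. Speed limits (rad/s): [2.39, 2.39, 3.01, 3.14, 3.14, 3.14].

### API

Orientations are given as a rotation vector (axis times angle).
In Python, from plant import * gives the robot as it stands.
- The arm moves only by the tool apply_moves, never from a script. Its argument "deltas" is a list of rows, each a list of 7 numbers: the shift along the tool's x, y, z in mm, then the turn, a rotation vector about the tool's x, y, z in rad, then the finger opening in mm, from 0 to 85.4. A call has 1 to 10 rows; each row shifts and turns the pose as measured when the row begins, along the tool's axes as they then stand; what a row does not reach is not made up. A row lasts 1/12 s, in which the tool goes at most 41.7 mm and 7.16 degrees, less where a joint would pass 70% of its speed; a pose out of reach is approached as far as the arm can. A call with a gripper value outside its range is refused whole. The fingers move at their own pace and stop on an object; "squeeze" is the grip in N (left out, the last holds). Time passes only in rows, so rows that do not move let the fingers close. It gives the time, the measured TCP pose, the force and the opening at its end, in the units of the state.
- read_state(): the state, without advancing time (a new reading comes with each control period).
- read_camera(name): name is "side" or "top"; returns (picture, depth): 420x560x3 uint8, red, green, blue; 420x560 float32, mm along the optical axis (not along the pixel's ray), 0 where there is no reading.
- get_calibration(name): a dict with "mtx" (3x3 intrinsics, pixels), "R" (3x3) and "t" (3): a world point X has camera coordinates R X + t. Camera axes: x right, y down, z forward; pixel columns grow to the right and rows downward; lengths in mm; the calibration is good to about 2 mm. A picture is of the moment at which its call begins. get_calibration takes no time and is no camera call.
- close_job(): hands the job in, once; it reports no verdict.
The state is a dict: "time_s": time; "joints": joint angles; "qd": joint speeds; "joint_efforts": joint torques, N m; "ee_pos": TCP position; "ee_rot": TCP orientation; "wrist_force": force on the tool from outside, world axes, zero at the start; "ft_torque": the same for the moment, N m; "grip_width": opening from 0.0 (shut) to 1.0 (fully open).
Only numpy, scipy, OpenCV 4.12 (cv2) and the standard library are available. Lean on these libraries where they do the work, as an engineer would, in place of code of your own. Each camera call takes 0.05 s, during which the arm holds its last target.

## Working session

There is one attempt and no reset: what is moved stays moved. The work goes in short steps, Python scripts to look and compute and a tool call to move; the robot and the scene stay as the last step left them, time stands still between calls to the robot, and variables do not carry over. Pictures are saved under pics/ and viewed, and the job is handed in when it is done.

Besides the shell and the picture viewer there is one more tool, called after ">>>" in YAML: its name, and indented under it one key for each argument. apply_moves: Moves the arm, as the interface text tells. Its arguments: {"type":"object","properties":{"deltas":{"type":"array"},"squeeze":{"type":"number"}},"required":["deltas"]}

```bash
mkdir -p pics; ls; python3 - <<'E'
from plant import *
import cv2,numpy as np
for n in("top","side"):
    p,d=read_camera(n); cv2.imwrite(f"pics/{n}0.png",p[:,:,::-1]); np.save(f"{n}0.npy",d)
    c=get_calibration(n); print(n,c)
print(read_state())
E
```

```text
pics
top {'mtx': array([[415.2550372 ,   0.        , 279.28793438],
       [  0.        , 415.2550372 , 217.90470656],
       [  0.        ,   0.        ,   1.        ]]), 'R': array([[-0.02852275, -0.99928347,  0.0248798 ],
       [-0.9925348 ,  0.02535994, -0.119296  ],
       [ 0.11857957, -0.02809672, -0.99254696]]), 't': array([ 38.31361973, 503.57710149, 889.42508692])}
side {'mtx': array([[385.90786964,   0.        , 275.2291747 ],
       [  0.        , 385.90786964, 209.31555492],
       [  0.        ,   0.        ,   1.        ]]), 'R': array([[-0.99579358, -0.09012572, -0.01650779],
       [-0.03364186,  0.52722414, -0.84906003],
       [ 0.08522545, -0.84493317, -0.52803841]]), 't': array([493.78482713,  53.55231058, 939.30568849])}
{'time_s': 0.1, 'joints': array([-1.46340090e+00,  3.13402465e-01,  1.49834927e+00,  1.41845979e-06,
        1.33100064e+00, -2.23396260e-01]), 'qd': array([ 8.60755721e-05, -2.62538723e-03, -3.47864998e-03,  9.87938398e-04,
        9.32321766e-04,  6.60329308e-04]), 'joint_efforts': array([ 1.72181230e-03, -4.12902188e+01, -2.60144985e+01, -2.48368015e-04,
        2.99960222e-03,  1.86434607e-05]), 'ee_pos': array([ 170.48168258, -496.31098473,  230.79245158]), 'ee_rot': array([-2.55616411e+00,  1.82487819e+00,  1.20934907e-03]), 'wrist_force': array([ 0.23651299, -0.04770145, -0.14798355]), 'ft_torque': array([ 0.02252003, -0.05755349,  0.00040128]), 'grip_width': 0.9958444913525264}
```

View pics/top0.png

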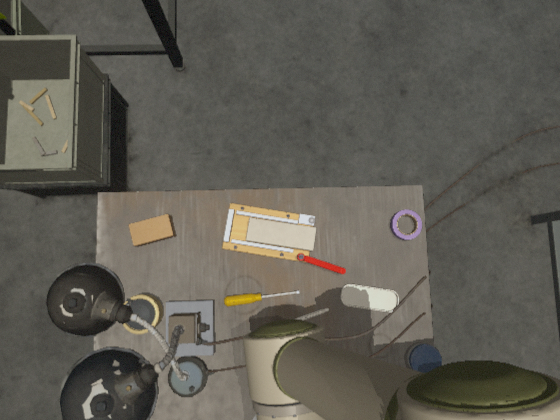

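View pics/side0.png

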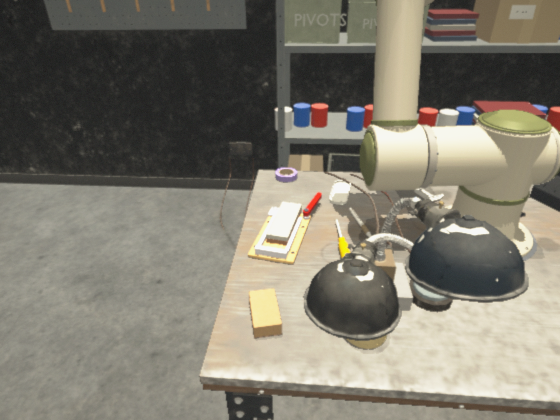

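The top view shows the holder around (270,232), with the stone's end at the right (about 315,240). The keeper runs from (301,258) to (343,271), the cork block is at (151,230) and the tape roll at (407,225). I'll enlarge the holder area next.

```bash
python3 - <<'E'
import cv2
p=cv2.imread("pics/top0.png")[195:285,215:355]
cv2.imwrite("pics/top0c.png",cv2.resize(p,None,fx=5.7,fy=5.7,interpolation=cv2.INTER_CUBIC))
E
```

```text
(no output)
```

View pics/top0c.png

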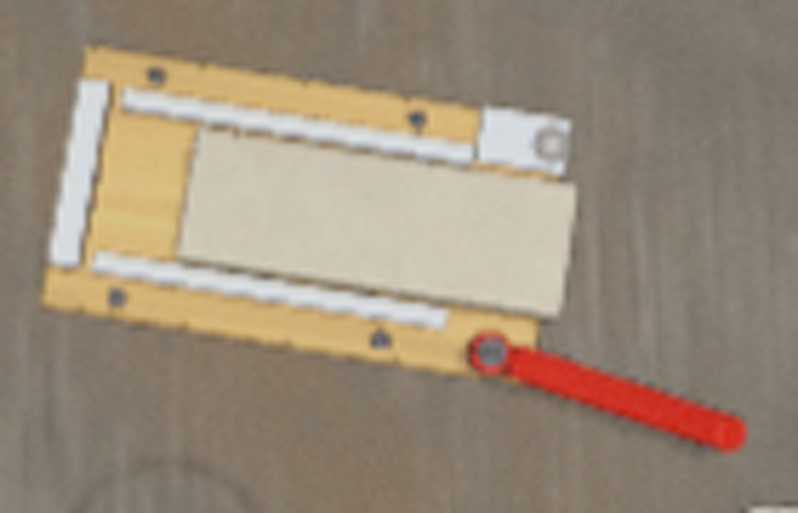

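```bash
cat > h.py <<'E'
from plant import *
import numpy as np,cv2
from scipy.optimize import least_squares
def ray(name,u,v,z):
    c=get_calibration(name);K=c["mtx"];R=np.array(c["R"]);t=np.array(c["t"])
    C=-R.T@t; d=R.T@np.linalg.inv(K)@[u,v,1]
    return C+d*(z-C[2])/d[2]
E
python3 - <<'E'
from h import *
f=lambda a,b,z:ray("top",a/5.7+215-.4,b/5.7+195-.4,z)
H=[((551,144,21),(42,-99)),((490,351,36),(-43,-87)),((87,46,10),(53,90)),((43,305,10),(-53,90)),((484,107,17),(53,-70)),((571,120,17),(53,-106))]
W=np.array([f(*a)[:2] for a,_ in H]);L=np.array([b for _,b in H],float)
g=lambda p:(L@np.array([[np.cos(p[2]),np.sin(p[2])],[-np.sin(p[2]),np.cos(p[2])]])+p[:2]-W).ravel()
r=least_squares(g,[500,0,0]);p=r.x;print(p,g(p).reshape(-1,2).round(1).tolist())
A=np.array([[np.cos(p[2]),np.sin(p[2])],[-np.sin(p[2]),np.cos(p[2])]])
toL=lambda w:(np.array(w[:2])-p[:2])@A.T
for s in [(203,127,35),(577,184,35),(558,318,35),(180,258,35),(735,432,32),(490,351,36)]:
    w=f(*s);print(s,w.round(1),toL(w).round(1))
np.save("pose.npy",p)
d=np.load("top0.npy");print(d[235,280],d[225,407])
# depth-based height check
c=get_calibration("top")
for u,v in [(280,235),(239,228),(230,235),(330,266),(150,230),(407,212)]:
    X=np.array(c["R"]).T@(np.linalg.inv(c["mtx"])@[u,v,1]*d[v,u]-c["t"]);print(u,v,X.round(1),toL(X).round(1))
E
```

```text
[ 4.76524888e+02  5.73247118e+01 -1.87559789e-01] [[0.1, -0.8], [-0.6, -1.1], [1.0, 0.8], [-0.9, 1.9], [0.5, 0.1], [-0.2, -1.0]]
(203, 127, 35) [507.7  88.6  35. ] [24.8 36.6]
(577, 184, 35) [481.9 -55.   35. ] [  26.2 -109.3]
(558, 318, 35) [430.5 -45.7  35. ] [ -26.  -109.8]
(180, 258, 35) [457.4  98.5  35. ] [-26.5  36.8]
(735, 432, 32) [ 385.2 -112.2   32. ] [ -58.1 -183.6]
(490, 351, 36) [418.6 -19.1  36. ] [-42.7 -85.8]
906.8329 951.2781
280 235 [465.9  24.4  37.4] [ -4.3 -34.3]
239 228 [486.1 115.3  11.7] [-1.4 58.7]
230 235 [470.8 135.6  12. ] [-20.2  75.8]
330 266 [395.6 -82.7  34. ] [ -53.4 -152.7]
150 230 [485.2 308.9  27.9] [-38.4 248.8]
407 212 [ 512.1 -265.7   16.2] [  95.2 -310.7]
```

```bash
cat >> h.py <<'E'
from scipy.spatial.transform import Rotation as Rn
p=np.load("pose.npy")
def toW(x,y):
    c,s=np.cos(p[2]),np.sin(p[2]); return np.array([c*x-s*y+p[0],s*x+c*y+p[1]])
def toLoc(w):
    c,s=np.cos(p[2]),np.sin(p[2]); d=np.array(w[:2])-p[:2]; return np.array([c*d[0]+s*d[1],-s*d[0]+c*d[1]])
def goal(x,y,z,yaw,flip=1):
    """holder-frame xy, world z, tool x at holder yaw; print total delta in current tool frame"""
    s=read_state();R=Rn.from_rotvec(s["ee_rot"]);a=p[2]+yaw
    X=np.array([np.cos(a),np.sin(a),0])*flip;Z=np.array([0,0,-1.]);Rt=Rn.from_matrix(np.c_[X,np.cross(Z,X),Z])
    dp=R.inv().apply(np.r_[toW(x,y),z]-s["ee_pos"]);dr=(R.inv()*Rt).as_rotvec()
    print("loc",toLoc(s["ee_pos"]).round(1),"z",s["ee_pos"][2].round(1),"d",dp.round(1),"rot",dr.round(3),"F",s["wrist_force"].round(1),"t",round(s["time_s"],2),"g",round(s["grip_width"],2))
    return dp,dr
E
python3 - <<'E'
from h import *
for f in(1,-1): goal(0,-137,100,0,f)
print(Rn.from_rotvec(read_state()["ee_rot"]).as_matrix().round(2),read_state()["joints"][5])
d=np.load("top0.npy");c=get_calibration("top")
for u,v in [(350,292),(370,297),(390,300),(320,313)]:
    X=np.array(c["R"]).T@(np.linalg.inv(c["mtx"])@[u,v,1]*d[v,u]-c["t"]);print(u,v,X.round(1),toLoc(X).round(1))
E
```

```text
loc [-197.4 -601. ] z 230.8 d [-305.1 -401.4  131.2] rot [-1.000e-03  1.000e-03 -1.052e+00] F [ 0.2 -0.  -0.1] t 0.1 g 1.0
loc [-197.4 -601. ] z 230.8 d [-305.1 -401.4  131.2] rot [1.000e-03 1.000e-03 2.089e+00] F [ 0.2 -0.  -0.1] t 0.1 g 1.0
[[ 0.32 -0.95 -0.  ]
 [-0.95 -0.32  0.  ]
 [-0.   -0.   -1.  ]] -0.22339625991863113
350 292 [ 336.5 -129.5    3.7] [-102.7 -209.7]
370 297 [ 324.1 -174.     3.2] [-106.6 -255.7]
390 300 [ 316.1 -219.     2.2] [-106.1 -301.4]
320 313 [293.3 -59.6  10. ] [-158.2 -149.1]
```

>>> apply_moves:
  deltas:
    - [-25, -33, 5, 0, 0, 0, 0]
    - [-25, -33, 5, 0, 0, 0, 0]
    - [-25, -33, 5, 0, 0, 0, 0]
    - [-25, -33, 5, 0, 0, 0, 0]
    - [-25, -33, 5, 0, 0, 0, 0]
    - [-25, -33, 5, 0, 0, 0, 0]
    - [-25, -33, 5, 0, 0, 0, 0]
    - [-25, -33, 5, 0, 0, 0, 0]
    - [-25, -33, 5, 0, 0, 0, 0]
    - [-25, -33, 5, 0, 0, 0, 0]
  squeeze: 40

```text
time_s: 0.93
ee_pos: [398.4, -153.9, 178.4]
ee_rot: [-2.544, 1.841, 0.004]
wrist_force: [0.3, -0.2, 0.6]
grip_width: 0.0
```

>>> apply_moves:
  deltas:
    - [0, 0, 0, 0, 0, -0.12, 0]
    - [0, 0, 0, 0, 0, -0.12, 0]
    - [0, 0, 0, 0, 0, -0.12, 0]
    - [0, 0, 0, 0, 0, -0.12, 0]
    - [0, 0, 0, 0, 0, -0.12, 0]
    - [0, 0, 0, 0, 0, -0.12, 0]
    - [0, 0, 0, 0, 0, -0.12, 0]
    - [0, 0, 0, 0, 0, -0.12, 0]
    - [0, 0, 0, 0, 0, -0.1, 0]

```text
time_s: 1.68
ee_pos: [400.5, -143.5, 175.2]
ee_rot: [-3.125, 0.235, 0.012]
wrist_force: [-0.5, -0.6, 0.0]
grip_width: 0.001
```

```bash
python3 -c "
from h import *
goal(0,-140,60,0)"
```

```text
loc [ -37.3 -211.5] z 175.2 d [ 40.9 -69.2 115.4] rot [-0.007  0.008  0.037] F [-0.5 -0.6  0. ] t 1.68 g 0.0
```

>>> apply_moves:
  deltas:
    - [10, -17, 20, 0, 0, 0.037, 0]
    - [10, -17, 25, 0, 0, 0, 0]
    - [10, -17, 25, 0, 0, 0, 0]
    - [10, -17, 25, 0, 0, 0, 0]
    - [0, 0, 15, 0, 0, 0, 0]
    - [0, 0, 0, 0, 0, 0, 0]

```text
time_s: 2.18
ee_pos: [453.2, -80.7, 61.2]
ee_rot: [-3.124, 0.284, 0.008]
wrist_force: [-0.1, -0.0, -0.4]
grip_width: -0.002
```

```bash
python3 -c "
from h import *
goal(0,-140,20,0)
p_,d=read_camera('top')
cv2.imwrite('pics/t1.png',cv2.resize(p_[185:295,205:365,::-1],None,fx=5,fy=5,interpolation=cv2.INTER_CUBIC))"
```

```text
loc [   2.8 -140. ] z 61.2 d [-2.6  0.2 41.2] rot [-0.004  0.006  0.006] F [-0.1 -0.  -0.4] t 2.18 g -0.0
```

View pics/t1.png

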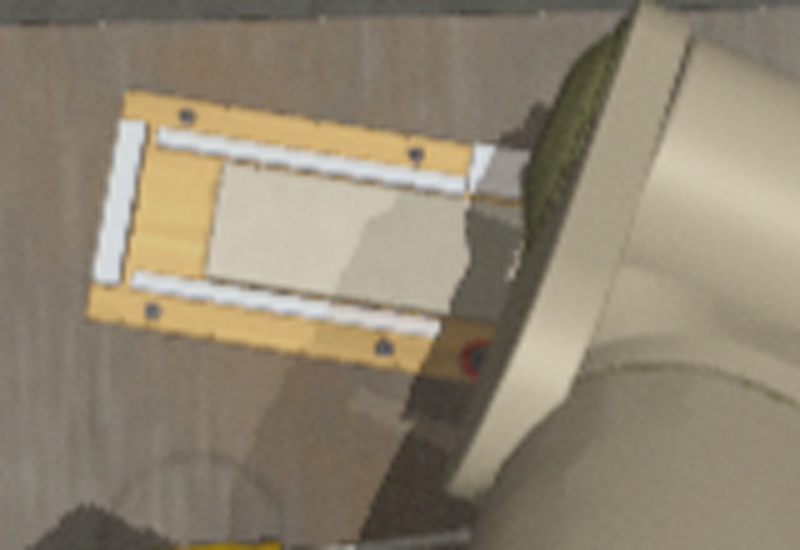

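The arm hides the stone's outer end, but its inner end at crop (212,220) hasn't moved. Next I go down and push slowly.

>>> apply_moves:
  deltas:
    - [-2.5, 0, 20, 0, 0, 0, 0]
    - [0, 0, 18, 0, 0, 0, 0]
    - [0, 0, 3, 0, 0, 0, 0]
    - [0, 0, 0, 0, 0, 0, 0]

```text
time_s: 2.57
ee_pos: [452.8, -82.5, 24.6]
ee_rot: [-3.126, 0.287, -0.003]
wrist_force: [0.3, 0.1, -0.3]
grip_width: 0.001
```

>>> apply_moves:
  deltas:
    - [0, -6, 0, 0, 0, 0, 0]
    - [0, -6, 0, 0, 0, 0, 0]
    - [0, -5, 0, 0, 0, 0, 0]
    - [0, -5, 0, 0, 0, 0, 0]
    - [0, -5, 0, 0, 0, 0, 0]
    - [0, -5, 0, 0, 0, 0, 0]
    - [0, -4, 0, 0, 0, 0, 0]

```text
time_s: 3.15
ee_pos: [462.3, -45.5, 29.9]
ee_rot: [3.128, -0.288, 0.015]
wrist_force: [-0.7, -2.6, -1.4]
grip_width: 0.004
```

```bash
python3 -c "
from h import *
goal(0,-86,20,0)"
```

```text
loc [   5.2 -103.7] z 29.9 d [ -5.2 -17.7   9.9] rot [-0.    -0.01   0.004] F [-0.7 -2.6 -1.4] t 3.15 g 0.0
```

>>> apply_moves:
  deltas:
    - [-1, 0, 5, 0, 0, 0, 0]
    - [-1, -3, 4, 0, 0, 0, 0]
    - [-1, -3, 2, 0, 0, 0, 0]
    - [-1, -3, 1, 0, 0, 0, 0]
    - [-1, -3, 1, 0, 0, 0, 0]

```text
time_s: 3.57
ee_pos: [460.6, -32.4, 16.4]
ee_rot: [3.126, -0.287, 0.02]
wrist_force: [-1.3, -3.2, 3.4]
grip_width: -0.001
```

```bash
python3 -c "
from h import *
goal(0,-86,20,0)"
```

```text
loc [  1.1 -91.1] z 16.4 d [-1.1 -5.1 -3.7] rot [ 0.002 -0.013  0.004] F [-1.3 -3.2  3.4] t 3.57 g -0.0
```

>>> apply_moves:
  deltas:
    - [-0.5, -2.5, -1, 0, 0, 0, 0]
    - [0, -2.5, 0, 0, 0, 0, 0]
    - [0, -2.5, 0, 0, 0, 0, 0]

```text
time_s: 3.82
ee_pos: [461.0, -24.1, 16.9]
ee_rot: [3.126, -0.287, 0.018]
wrist_force: [-1.9, -25.5, -0.3]
grip_width: 0.0
```

```bash
python3 -c "
from h import *
goal(0,-86,20,0)"
```

```text
loc [ -0.  -82.9] z 16.9 d [ 0.1  3.1 -3.1] rot [ 0.002 -0.012  0.004] F [ -1.9 -25.5  -0.3] t 3.82 g 0.0
```

The force rose to 25 N, so the stone is on the end stop. I back off and rise clear, then look.

>>> apply_moves:
  deltas:
    - [0, 6, 0, 0, 0, 0, 0]
    - [0, 18, -4, 0, 0, 0, 0]
    - [0, 25, -20, 0, 0, 0, 0]
    - [0, 25, -35, 0, 0, 0, 0]
    - [0, 25, -30, 0, 0, 0, 0]
    - [0, 30, 0, 0, 0, 0, 0]
    - [0, 30, 0, 0, 0, 0, 0]

```text
time_s: 4.4
ee_pos: [428.8, -179.6, 108.3]
ee_rot: [-3.126, 0.275, -0.009]
wrist_force: [-0.5, 0.1, -1.2]
grip_width: 0.003
```

```bash
python3 -c "
from h import *
goal(-77,-150,60,-1.73)
p_,d=read_camera('top')
cv2.imwrite('pics/t2.png',cv2.resize(p_[185:295,205:365,::-1],None,fx=5,fy=5,interpolation=cv2.INTER_CUBIC))"
```

```text
loc [  -2.7 -241.7] z 108.3 d [-73.4 -92.4  48.3] rot [-7.000e-03 -1.000e-03  1.742e+00] F [-0.5  0.1 -1.2] t 4.4 g 0.0
```

View pics/t2.png

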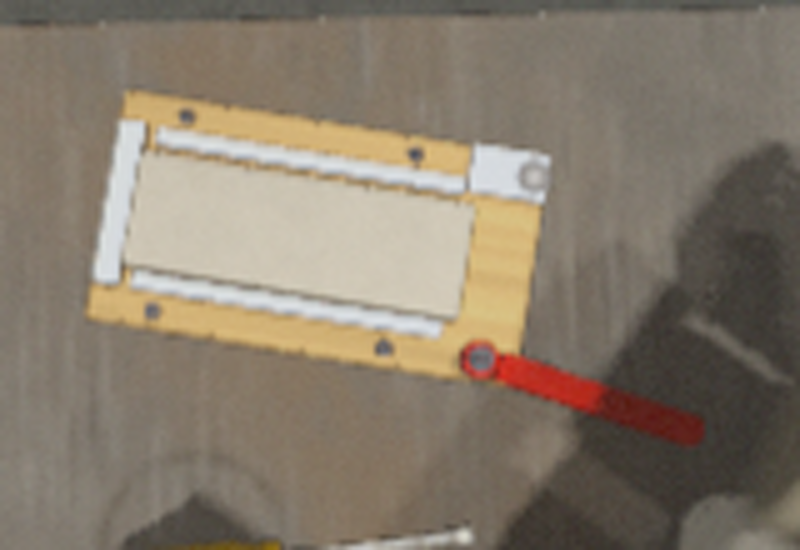

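The stone now sits against the end stop: its inner edge is at crop (130,210) and its outer edge at (467,262). The keeper hasn't moved, with its tip at (697,430). I move to the keeper's outer side.

>>> apply_moves:
  deltas:
    - [-15, -18, 0, 0, 0, 0.12, 0]
    - [-17, -16, 0, 0, 0, 0.12, 0]
    - [-19, -14, 0, 0, 0, 0.12, 0]
    - [-20, -11, 0, 0, 0, 0.12, 0]
    - [0, 0, 0, 0, 0, 0.12, 0]
    - [0, 0, 0, 0, 0, 0.12, 0]
    - [0, 0, 0, 0, 0, 0.12, 0]
    - [0, 0, 0, 0, 0, 0.12, 0]
    - [0, 0, 0, 0, 0, 0.12, 0]
    - [0, 0, 0, 0, 0, 0.12, 0]

```text
time_s: 5.28
ee_pos: [378.2, -99.5, 107.1]
ee_rot: [-2.367, 2.051, 0.002]
wrist_force: [0.4, -0.2, 0.1]
grip_width: 0.0
```

>>> apply_moves:
  deltas:
    - [0, 0, 0, 0, 0, 0.12, 0]
    - [0, 0, 0, 0, 0, 0.12, 0]
    - [0, 0, 0, 0, 0, 0.12, 0]
    - [0, 0, 0, 0, 0, 0.12, 0]
    - [0, 0, 0, 0, 0, 0.06, 0]
    - [0, 0, 0, 0, 0, 0, 0]

```text
time_s: 5.78
ee_pos: [377.0, -97.2, 106.1]
ee_rot: [-1.695, 2.632, 0.016]
wrist_force: [-0.1, -0.4, -0.4]
grip_width: -0.0
```

```bash
python3 -c "
from h import *
goal(-77,-150,60,-1.73);print(read_state()['joints'].round(2))"
```

```text
loc [ -68.9 -170.4] z 106.1 d [-17.2  12.5  46.4] rot [ 0.002  0.015 -0.08 ] F [-0.1 -0.4 -0.4] t 5.78 g -0.0
[-0.57  0.18  2.04  0.02  0.93  1.42]
```

>>> apply_moves:
  deltas:
    - [-10, 4, 15, 0, 0, -0.08, 0]
    - [-10, 4, 15, 0, 0, 0, 0]
    - [-8, 3, 5, 0, 0, 0, 0]
    - [0, 0, 0, 0, 0, 0, 0]

```text
time_s: 6.12
ee_pos: [377.2, -65.3, 70.6]
ee_rot: [-1.81, 2.552, 0.015]
wrist_force: [0.2, 0.2, -0.4]
grip_width: 0.002
```

```bash
python3 -c "
from h import *
goal(-75.4,-137.5,22,-1.73)"
```

```text
loc [ -74.8 -139. ] z 70.6 d [-0.6  0.8 48.7] rot [0.001 0.016 0.01 ] F [ 0.2  0.2 -0.4] t 6.12 g 0.0
```

>>> apply_moves:
  deltas:
    - [-0.5, 1, 20, 0, 0.016, 0, 0]
    - [0, 0, 18, 0, 0, 0, 0]
    - [0, 0, 8, 0, 0, 0, 0]
    - [0, 0, 3, 0, 0, 0, 0]
    - [0, 0, 0, 0, 0, 0, 0]

```text
time_s: 6.53
ee_pos: [378.3, -64.9, 22.2]
ee_rot: [-1.824, 2.556, -0.005]
wrist_force: [0.6, 0.9, 1.0]
grip_width: 0.004
```

```bash
cat >> h.py <<'E'
def kp(th,r=55,off=16,z=22):
    u=np.array([np.cos(th),-np.sin(th)]);n=np.array([-np.sin(th),-np.cos(th)])
    w=np.array([-43,-87])+r*u+off*n; return goal(w[0],w[1],z,-th)
E
python3 -c "
from h import *
kp(1.73,off=24);kp(1.5);print(55*.1)"
```

```text
loc [ -73.7 -138.4] z 22.2 d [-0.7  1.8  0.2] rot [-0.003 -0.001  0.016] F [0.6 0.9 1. ] t 6.53 g 0.0
loc [ -73.7 -138.4] z 22.2 d [  1.9 -19.1   0.3] rot [-0.003 -0.001 -0.214] F [0.6 0.9 1. ] t 6.53 g 0.0
5.5
```

>>> apply_moves:
  deltas:
    - [0, -6, 0, 0, 0, 0, 0]
    - [1.5, -6, 0, 0, 0, -0.1, 0]
    - [1.5, -6, 0, 0, 0, -0.1, 0]
    - [1.5, -6, 0, 0, 0, -0.1, 0]
    - [1.5, -6, 0, 0, 0, -0.1, 0]

```text
time_s: 6.95
ee_pos: [408.3, -78.3, 25.3]
ee_rot: [-2.313, 2.126, -0.005]
wrist_force: [-1.2, 0.8, -1.0]
grip_width: -0.002
```

```bash
python3 -c "
from h import *
kp(1.3);kp(.8)"
```

```text
loc [ -41.8 -146. ] z 25.3 d [-2.2  1.4  3.3] rot [-0.002 -0.002  0.001] F [-1.2  0.8 -1. ] t 6.95 g -0.0
loc [ -41.8 -146. ] z 25.3 d [ -1.2 -26.9   3.4] rot [-0.002 -0.003 -0.499] F [-1.2  0.8 -1. ] t 6.95 g -0.0
```

Tracking well (contact force about 1 N). I carry on with a slight z correction.

>>> apply_moves:
  deltas:
    - [0.5, -5, 2, 0, 0, -0.1, 0]
    - [1, -5.5, 1.5, 0, 0, -0.1, 0]
    - [1, -5.5, 0.5, 0, 0, -0.1, 0]
    - [1, -5.5, 0.5, 0, 0, -0.1, 0]
    - [1, -5.5, 0.5, 0, 0, -0.1, 0]

```text
time_s: 7.37
ee_pos: [439.5, -77.2, 24.4]
ee_rot: [2.785, -1.451, 0.011]
wrist_force: [-1.8, -1.3, -0.4]
grip_width: 0.002
```

```bash
python3 -c "
from h import *
kp(.8);kp(.4)"
```

```text
loc [ -11.3 -139. ] z 24.4 d [-4.5  2.4  2.3] rot [-0.002 -0.007  0.027] F [-1.8 -1.3 -0.4] t 7.37 g 0.0
loc [ -11.3 -139. ] z 24.4 d [ -2.  -20.3   2.4] rot [-0.001 -0.007 -0.373] F [-1.8 -1.3 -0.4] t 7.37 g 0.0
```

>>> apply_moves:
  deltas:
    - [-1, -4.5, 1.5, 0, 0, -0.08, 0]
    - [-1, -5, 1, 0, 0, -0.09, 0]
    - [0, -5, 0.5, 0, 0, -0.09, 0]
    - [0, -5, 0.5, 0, 0, -0.09, 0]

```text
time_s: 7.7
ee_pos: [457.1, -64.6, 24.6]
ee_rot: [3.001, -0.914, 0.022]
wrist_force: [-0.1, -1.8, -0.8]
grip_width: 0.0
```

```bash
python3 -c "
from h import *
kp(.4);kp(0)"
```

```text
loc [   3.6 -123.4] z 24.6 d [-2.1  0.6  2.6] rot [-0.    -0.014 -0.004] F [-0.1 -1.8 -0.8] t 7.7 g 0.0
loc [   3.6 -123.4] z 24.6 d [ -0.3 -22.    2.6] rot [ 0.003 -0.014 -0.404] F [-0.1 -1.8 -0.8] t 7.7 g 0.0
```

>>> apply_moves:
  deltas:
    - [-1, -5, 1, 0, 0, -0.09, 0]
    - [0, -5, 1, 0, 0, -0.09, 0]
    - [0, -5, 0.5, 0, 0, -0.09, 0]
    - [0, -4, 0.5, 0, 0, -0.08, 0]

```text
time_s: 8.03
ee_pos: [469.4, -48.8, 25.5]
ee_rot: [3.113, -0.347, 0.033]
wrist_force: [-0.5, -0.9, -1.6]
grip_width: 0.0
```

```bash
python3 -c "
from h import *
kp(0)"
```

```text
loc [  12.7 -105.6] z 25.5 d [-0.9 -2.6  3.5] rot [ 0.008 -0.022 -0.034] F [-0.5 -0.9 -1.6] t 8.03 g 0.0
```

>>> apply_moves:
  deltas:
    - [-0.5, -3, 2, 0, -0.02, -0.03, 0]
    - [0, -2.5, 1, 0, 0, 0, 0]

```text
time_s: 8.2
ee_pos: [470.9, -45.2, 24.4]
ee_rot: [3.116, -0.289, -0.0]
wrist_force: [-15.8, -29.1, 10.2]
grip_width: 0.002
```

```bash
python3 -c "
from h import *
kp(0)"
```

```text
loc [  13.6 -101.8] z 24.4 d [-1.6  1.1  2.4] rot [ 0.012 -0.001  0.003] F [-15.8 -29.1  10.2] t 8.2 g 0.0
```

>>> apply_moves:
  deltas:
    - [0, 5, 0, 0, 0, 0, 0]
    - [0, 18, -4, 0, 0, 0, 0]
    - [0, 25, -20, 0, 0, 0, 0]
    - [0, 25, -35, 0, 0, 0, 0]
    - [0, 30, -30, 0, 0, 0, 0]
    - [0, 30, 0, 0, 0, 0, 0]
    - [0, 30, 0, 0, 0, 0, 0]
    - [0, 0, 0, 0, 0, 0, 0]

```text
time_s: 8.87
ee_pos: [441.8, -212.8, 124.3]
ee_rot: [3.111, -0.302, -0.002]
wrist_force: [-1.0, 0.3, 0.0]
grip_width: -0.001
```

```bash
python3 -c "
from h import *
kp(0)
p_,d=read_camera('top')
cv2.imwrite('pics/t3.png',cv2.resize(p_[185:295,205:365,::-1],None,fx=5,fy=5,interpolation=cv2.INTER_CUBIC))
cv2.imwrite('pics/t3f.png',p_[:,:,::-1])"
```

```text
loc [  16.2 -271.8] z 124.3 d [  -5.2 -170.4   99.5] rot [ 0.016 -0.    -0.006] F [-1.   0.3  0. ] t 8.87 g -0.0
```

View pics/t3.png

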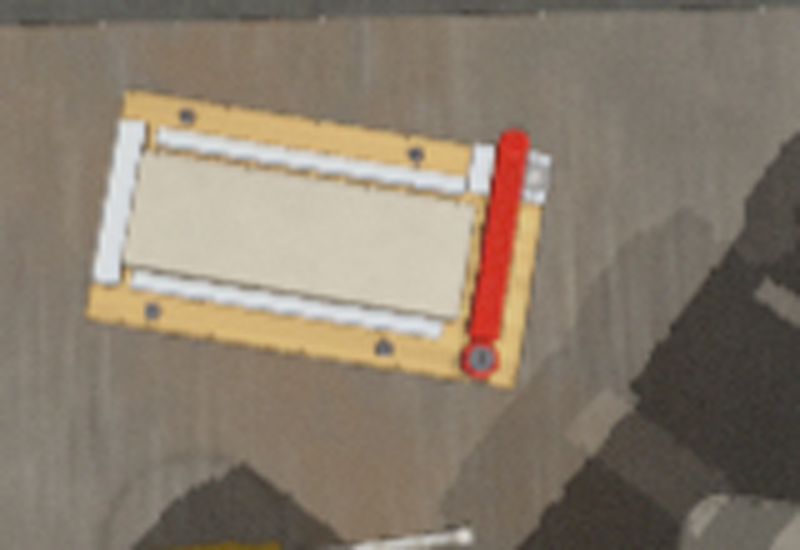

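View pics/t3f.png

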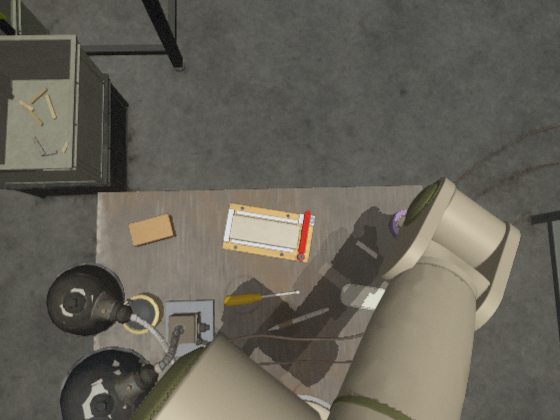

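The bar is shut: pivot at crop (480,357), tip at (513,135), with the ball showing behind it at (537,175). I check the angle and the stone in numbers.

```bash
python3 -c "
from h import *
f=lambda a,b,z:toLoc(ray('top',a/5+205-.4,b/5+185-.4,z))
a=f(480,358,36);b=f(513,140,32);print(a,b,'theta',-np.arctan2(*(b-a)[::-1]))
c1=f(496,240,32);print('mid bar',c1)
for q in[(144,152),(125,264),(474,206),(458,319)]:print(f(*q,35).round(1))
q=cv2.imread('pics/t3.png').astype(int);m=((q[:,:,2]>130)&(q[:,:,1]<80)).astype(np.uint8);m[325:]=0
yy,xx=np.nonzero(m);P=np.array([f(x,y,32) for x,y in zip(xx[::7],yy[::7])])
l=cv2.fitLine(P.astype(np.float32),cv2.DIST_L2,0,.01,.01).ravel();print(l,'theta',-np.arctan(l[1]/l[0]))
p_,d=read_camera('side')
cv2.imwrite('pics/s3.png',cv2.resize(p_[160:280,230:350,::-1],None,fx=5,fy=5,interpolation=cv2.INTER_CUBIC))
"
```

```text
[-42.6856195  -85.92282865] [ 54.87509149 -86.01014514] theta 0.0008949962315996677
mid bar [  9.74901516 -85.28968164]
[22.9 73.7]
[-26.9  73.4]
[ 22.7 -73.2]
[-27.4 -73.9]
[ 9.9996781e-01 -8.0268085e-03  1.5082220e+01 -8.5530014e+01] theta 0.008026894
```

View pics/s3.png

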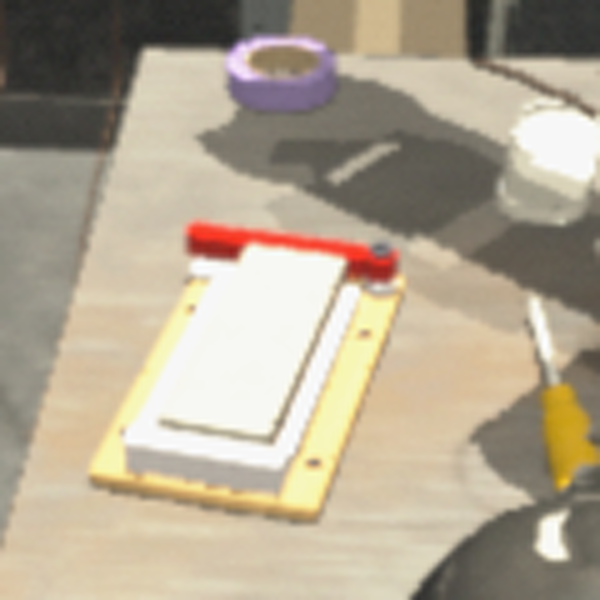

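The side view agrees: the red bar runs across the mouth at crop (190–395, 240–265), the stone lies flat, and the tape roll at (282,75) is undisturbed. The bar angle measures about 0.001–0.008 rad and the stone's centre is at about (-2, 0) mm. The arm is clear, so I hand in.

```bash
python3 -c "
from plant import *
print(close_job())"
```

```text
the job is handed in; nothing more can be done
None
```

The whetstone is pushed fully home and the red keeper bar is shut across the mouth. I handed the job in at about 9 s of the 38 s allowed. No verdict is reported.

**What I did:** I pushed the stone along the channel with the shut fingers until the force rose to about 25 N against the end stop. I then swung the bar round from its outer face until it met its hard stop at about 33 N, and drew the arm well clear.

**Last checks:**
- **Keeper:** its angle measures 0.001 rad from pivot and tip and 0.008 rad from a line fit, against a limit of 0.035. It stayed shut after I let go, and the ball shows behind it.
- **Stone:** its centre is about 0 mm from home along the channel and about 2 mm off to one side, within the 6 mm allowed. It looks flat in the side view.
- **Bystanders:** the cork block and tape roll look unmoved, and the robot never went near them. I did not measure their positions again.

**What disagreed:**
- **Fingertip height:** it wandered by up to 10 mm while pushing the stone, and I corrected it partway.
- **Final push on the bar:** it also showed side forces of about 16 N along x and 10 N upward, gone once I backed off.
- **Click:** I did not see a distinct click in the force readings, so the shut state rests on the pictures.

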